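# Put the tools back into the foam-lined drawer

### The arm

A 6-joint arm with a two-finger parallel gripper is mounted at the origin on a cart in front of the work surface, level with it; the furniture and walls round the work are solid. World frame = base frame: x ahead of the robot, y to its left, z up, the work surface at z = 0. Lengths are in mm, angles in rad, forces in N, time in s.
With the tool pointing down it reaches from about 300 to 825 mm from the base axis. Payload 5.4 kg.
Tool frame: the origin (TCP) lies between the finger pads, 19 mm behind the fingertips; this is the grasp point; z points along the fingers, y is the line along which they close (so a half turn about z gives the same grasp; the last joint's range is limited). The gripper opens to 92 mm and grips with 3 to 60 N. Pads are 20 mm wide; open, the fingers measure 128 mm over their backs; the gripper's body (75 mm by 189 mm) begins 69 mm behind the grasp point.
Start: joints at [-1.504, 0.158, 1.597, -0, 1.386, -0.21], TCP at [157.112, -553.102, 233.301] pointing down, gripper open.
Joint ranges: [-2.91, 2.91], [-0.94, 2.29], [0.18, 2.7], [-1.29, 4.43], [0.17, 2.64], [-3, 3]. Speed limits (rad/s): [2.57, 2.57, 3.14, 3.14, 3.14, 3.14].

### API

Orientations are given as a unit quaternion [w, x, y, z].
In Python, from station import bot gives the robot as it stands.
- The arm moves only by the tool creep_tool, called after "Request:" as a command line: name --argument value ..., lists and objects as JSON in quotes. Schema: {"type":"object","properties":{"rows":{"type":"array","items":{"type":"object","properties":{"d":{"type":"array","items":{"type":"number"},"minItems":3,"maxItems":3},"twist":{"type":"number"},"aperture":{"type":"number"}},"additionalProperties":false,"required":["aperture"]},"minItems":1,"maxItems":10},"only":{"type":"string"},"quiet":{"type":"boolean"},"lines":{"type":"string"}},"required":["rows"],"additionalProperties":false}. rows is a list of rows, 1 to 10 of them, each an object with the fields d (a list: dx, dy, dz in fractions of the full range, 1 being 40 cm), twist (a turn about the tool's z in parts of the range, where 1.0 means 2 rad), aperture (the finger opening in mm); a field left out counts as zero (the opening has to be given); each row is the pose to reach, as a shift and turn from the pose commanded when the call began, along the tool's axes at that moment; what a row does not reach only later rows make up. A row lasts 1/12 s, in which the tool goes at most 41.7 mm and 0.125 rad, less where a joint would pass 70% of its speed; a pose out of reach is approached as far as the arm can. The fingers move at their own pace and stop on an object; the grip force is fixed at half the most. Time passes only in rows, so rows that do not move let the fingers close. The tool returns the time, the measured TCP pose, the force, the opening and the grip force at its end. only (a regular expression) keeps the lines of the reply that match it, lines (a string "A,B") keeps lines A to B, and quiet returns only ok. Shift and turn numbers lie between -1 and 1, and a call with a number outside is refused. Input that does not fit is refused with a message, and nothing moves.
- bot.sense(): the state, without advancing time (a new reading comes with each control period).
- bot.snapshot(name): name is "scene" or "top"; returns (picture, depth): 420x560x3 uint8, red, green, blue; 420x560 float32, mm along the optical axis (not along the pixel's ray), 0 where there is no reading.
- bot.calibration(name): a dict with "fx", "fy", "cx", "cy" (pixels), "D" ([k1, k2, p1, p2, k3] as OpenCV has them; the pictures are not rectified), "T" (4x4, takes a point from camera to world coordinates). Camera axes: x right, y down, z forward; pixel columns grow to the right and rows downward; lengths in mm; the calibration is good to about 2 mm. A picture is of the moment at which its call begins. calibration takes no time and is no camera call.
- bot.job_done(): hands the job in; it is judged then, once.
Trained networks look in the newest picture that a camera, given by its name, has taken for a name from the list of things; names that differ only in an ending like _2 or _b are one class to them, and where a whole thing is asked for, a point or a joint stands for the part that bears it (a point fixed in the world has none). Each returns a list of dicts, best first, with "conf" (0 to 1); they miss things now and then, are a little off and sometimes report something else, mostly with a low value. They report only what shows in the picture. A call takes as long as a camera call. They do not tell look-alikes from the thing itself.
- bot.spot_in(camera, label): "point" ([column, row] as shares, 0 to 1, of the picture: columns of its width, rows of its height, amid what is visible of it).
The state is a dict: "time": time; "q": joint angles; "joint_velocities": joint speeds; "joint_torque": joint torques, N m; "tool_pos": TCP position; "eef_rot": TCP orientation; "force": force on the tool from outside, world axes, zero at the start; "torque": the same for the moment, N m; "gripper_width": finger opening in mm; "grasp_force": force on a finger pad.
Only numpy, scipy, OpenCV 4.12 (cv2) and the standard library are available. Lean on these libraries where they do the work, as an engineer would, in place of code of your own. Each camera call takes 0.05 s, during which the arm holds its last target. There are 200 camera calls.

### The job

Put the two spanners, the yellow-handled screwdriver and the tape measure back into the foam-lined drawer, each into the cut-out that has its shape, lying fully home on the blue floor and the same way round as the cut-out. Leave the red-handled screwdriver lying where it is.

Things in the scene. Friction and masses are not known exactly. Their poses are not given: they have to be found in the camera images.
- big_spanner: The larger of two bright steel combination spanners, lying flat, 36 x 225 x 8 mm. Origin: centre of its underside; y along it, open jaw (36 mm wide) at -y, ring end (28 mm) at +y, z up. Shank 11 mm wide, from 1 to 6 mm high, its middle at x = -1.5 mm; grip it there at y = 0. About 0.14 kg.
- small_spanner: The smaller steel combination spanner, lying flat, 29 x 178 x 8 mm. Origin: centre of its underside; y along it, open jaw (29 mm wide) at -y, ring end (23 mm) at +y, z up. Shank 9 mm wide, from 1 to 6 mm high, its middle at x = -1.5 mm; grip it there at y = 0. About 0.14 kg.
- screwdriver_mid (a point): Screwdriver with a yellow handle, lying down, 32 x 216 x 33 mm. This point: on its axis at the middle of its length, 11 mm above the surface it lies on; y along it, handle at +y (from y = 4 to 108 mm, 32 mm wide and high), steel blade (6 mm thick) at -y, z up as it lies at the start. Grip the handle at y = 50 mm. About 0.09 kg.
- tape_measure: Yellow and black steel tape measure, standing, 34 x 97 x 68 mm; its case is 30 mm wide and reaches from y = -23 to 49 mm, the tape's 16 mm wide tongue sticks out at the bottom to y = -47 mm. Origin: underside, middle of the 97 mm length; y along it, tongue at -y, z up. Grip the case across at y = 13 mm. About 0.24 kg.
- insert_big_spanner: Foam insert 91 x 262 x 22 mm, fixed in the drawer, black over blue; the larger spanner's outline (242 long) is cut 14 mm deep, 8 mm clear all round; blue floor at z = 8 mm (18 above the bench). Origin: underside, middle of its far end; y towards its robot end, z up. Home: axes parallel, tool origin at (0, 131, 8) mm. Finger notch down to the floor at y = 131: 52 mm along, 72 across.
- insert_small_spanner: Foam insert 91 x 262 x 22 mm, fixed in the drawer, black over blue; the smaller spanner's outline (196 long) is cut 14 mm deep, 8 mm clear all round; blue floor at z = 8 mm (18 above the bench). Origin: underside, middle of its far end; y towards its robot end, z up. Home: axes parallel, tool origin at (0, 131, 8) mm. Finger notch down to the floor at y = 131: 52 mm along, 70 across.
- insert_screwdriver: Foam insert 91 x 262 x 22 mm, fixed in the drawer, black over blue; the yellow screwdriver's outline (234 long) is cut 14 mm deep, 8 mm clear all round; blue floor at z = 8 mm (18 above the bench). Origin: underside, middle of its far end; y towards its robot end, z up. Home: axes parallel, its mid point at (0, 131, 19) mm. Finger notch down to the floor at y = 181: 52 mm along, 84 across.
- insert_tape_measure: Foam insert 91 x 262 x 22 mm, fixed in the drawer, black over blue; the tape measure's outline (114 long) is cut 14 mm deep, 8 mm clear all round; blue floor at z = 8 mm (18 above the bench). Origin: underside, middle of its far end; y towards its robot end, z up. Home: axes parallel, tool origin at (0, 131, 8) mm. Finger notch down to the floor at y = 144: 52 mm along, 82 across.
- red_screwdriver: Screwdriver with a red handle, 28 x 196 x 29 mm, lying near the bench's front edge; no cut-out is its. Origin: middle of its length, on the underside; y along it, handle at +y.
There are look-alikes about, which are no part of the job. Leave any green or turquoise look-alike of the tape_measure alone.

How it is judged (in metres and radians):
At the end, for the whole second after the job is handed in: Each of the four tools lies in the cut-out of its own shape: its listed point within 12 mm across, 14 mm along and 4 mm in height of home on the blue floor, the same way round as the cut-out (spanners and tape measure within 13 degrees); all released and at rest (x of big_spanner in the frame of insert_big_spanner between -0.012 and 0.012 m and y of big_spanner in the frame of insert_big_spanner between 0.117 and 0.145 m and z of big_spanner in the frame of insert_big_spanner between 0.004 and 0.012 m and y of insert_big_spanner in the frame of big_spanner below -0.11 m and x of insert_big_spanner in the frame of big_spanner between -0.03 and 0.03 m and linear speed of each of big_spanner, small_spanner, tape_measure below 0.02 m/s and x of small_spanner in the frame of insert_small_spanner between -0.012 and 0.012 m and y of small_spanner in the frame of insert_small_spanner between 0.117 and 0.145 m and z of small_spanner in the frame of insert_small_spanner between 0.004 and 0.012 m and y of insert_small_spanner in the frame of small_spanner below -0.11 m and x of insert_small_spanner in the frame of small_spanner between -0.03 and 0.03 m and x of screwdriver_mid in the frame of insert_screwdriver between -0.012 and 0.012 m and y of screwdriver_mid in the frame of insert_screwdriver between 0.117 and 0.145 m and z of screwdriver_mid in the frame of insert_screwdriver between 0.0147 and 0.0227 m and y of insert_screwdriver in the frame of screwdriver_mid below -0.11 m and x of tape_measure in the frame of insert_tape_measure between -0.012 and 0.012 m and y of tape_measure in the frame of insert_tape_measure between 0.117 and 0.145 m and z of tape_measure in the frame of insert_tape_measure between 0.004 and 0.012 m and y of insert_tape_measure in the frame of tape_measure below -0.11 m and x of insert_tape_measure in the frame of tape_measure between -0.03 and 0.03 m); the robot touches nothing.
It fails at once if the red screwdriver was moved by more than 25 mm (distance of red_screwdriver from where it was at the start of the episode above 0.025 m).
It also fails if it takes over 112 s, if anything falls off the work surface, if the arm or the gripper's body presses on something with over 40 N, if the wrist force passes 120 N, or if a joint passes its speed limit or range.

## Working session

There is one attempt and no reset: what is moved stays moved. The work goes in short steps, Python scripts to look and compute and a tool call to move; the robot and the scene stay as the last step left them, time stands still between calls to the robot, and variables do not carry over. Pictures are saved under pics/ and viewed, at most 14 in all, crops included, and the job is handed in when it is done.

```bash
mkdir -p pics; ls; cat > h.py <<'E'
import numpy as np, cv2
from station import bot
def snap(n,f):
    p,d=bot.snapshot(n); cv2.imwrite(f'pics/{f}.png',p[:,:,::-1]); np.savez(f'{f}.npz',p=p,d=d); return p,d
def world(n,d):
    c=bot.calibration(n); K=np.array([[c['fx'],0,c['cx']],[0,c['fy'],c['cy']],[0,0,1]])
    h,w=d.shape; u,v=np.meshgrid(np.arange(w),np.arange(h))
    n_=cv2.undistortPoints(np.stack([u,v],-1).reshape(-1,1,2).astype(np.float64),K,np.array(c['D'])).reshape(h,w,2)
    P=np.concatenate([n_*d[...,None],d[...,None]],-1); T=np.array(c['T'])
    return P@T[:3,:3].T+T[:3,3]
E
python3 - <<'E'
from h import *
for n in('scene','top'):
    p,d=snap(n,n+'0'); print(n,np.round(bot.calibration(n)['T'],2).tolist(),bot.calibration(n)['fx'])
s=bot.sense(); print(s)
E
```

```text
pics
scene [[-0.81, -0.4, 0.43, -103.72], [-0.59, 0.56, -0.58, 837.21], [-0.01, -0.73, -0.69, 960.21], [0.0, 0.0, 0.0, 1.0]] 426.7277767098183
top [[-0.0, -0.99, 0.11, 332.01], [-1.0, 0.0, 0.01, 64.42], [-0.01, -0.11, -0.99, 1429.97], [0.0, 0.0, 0.0, 1.0]] 472.42331329023517
{'time': 0.1, 'q': array([-1.50409987e+00,  1.59000969e-01,  1.59807072e+00, -2.23376878e-05,
        1.38619512e+00, -2.10042610e-01]), 'joint_velocities': array([-0.00117962, -0.00146394, -0.00265375, -0.00058486,  0.00144513,
        0.00136261]), 'joint_torque': array([ 1.03017443e-03, -3.86498737e+01, -3.22960854e+01,  7.04081962e-02,
        3.38976528e-02, -4.31978754e-05]), 'tool_pos': array([ 157.07093843, -552.5884217 ,  232.4267762 ]), 'eef_rot': array([-8.35715495e-04,  9.90441569e-01,  1.37930408e-01,  4.89954621e-05]), 'force': array([-0.38147569, -0.43047872,  0.01495692]), 'torque': array([ 0.01034906, -0.00237277, -0.01362533]), 'grasp_force': 0.0, 'gripper_width': 91.87179866419261}
```

View pics/top0.png

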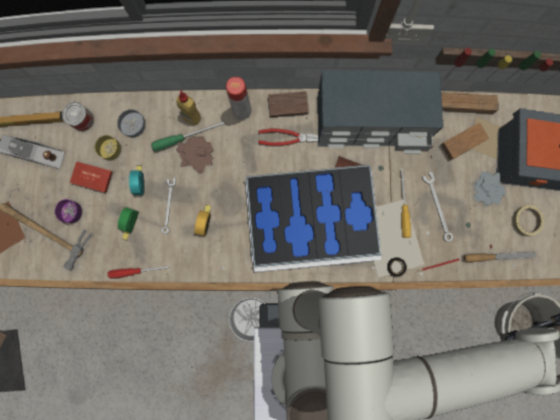

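View pics/scene0.png

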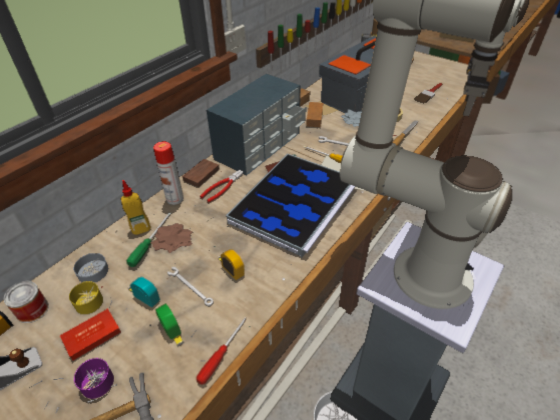

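The top picture shows these candidates:
- **Tape measure:** yellow at (202,220). Turquoise (136,182) and green (127,220) are look-alikes.
- **Spanners:** (168,205) is the smaller and (438,207) the larger.
- **Yellow screwdriver:** (405,205). The red one is at (130,272), the green one at (170,143), and there is a wooden chisel at (490,257).
- **Cut-outs:** from left, (267,218), (299,220), (329,215) and (359,212).

Next I'll check these in close crops.

```bash
python3 - <<'E'
from h import *
z=np.load('top0.npz');p,d=z['p'],z['d']
c=cv2.resize(p[160:275,240:460],None,fx=3.6,fy=3.6,interpolation=cv2.INTER_CUBIC)
cv2.imwrite('pics/c1.png',c[:,:,::-1])
c=cv2.resize(p[165:245,110:225],None,fx=6,fy=6,interpolation=cv2.INTER_CUBIC)
cv2.imwrite('pics/c2.png',c[:,:,::-1])
W=world('top',d); hsv=cv2.cvtColor(p,cv2.COLOR_RGB2HSV)
def W_(u,v): return np.round(W[v,u],1)
for n,u,v in [('bench',230,240),('tape',202,220),('smsp',168,205),('bigsp',438,207),('scr',407,222),('blade',403,185),('red',125,272),('can',237,90),('drawer rim',250,200),('foam',282,190)]: print(n,W_(u,v))
# blue floors
m=cv2.inRange(hsv,(105,120,80),(130,255,255)); m[:160]=0;m[265:]=0;m[:,:245]=0;m[:,385:]=0
n,l,st,ce=cv2.connectedComponentsWithStats(m)
for i in range(1,n):
    if st[i,4]>100:
        q=W[l==i]; c,ev=q.mean(0),np.linalg.eigh(np.cov(q[:,:2].T)); a=ev[1][:,1]; t=(q[:,:2]-c[:2])@a
        print('blue',st[i],np.round(c,1),'axis',np.round(a,3),'ext',t.min(),t.max(),'z',np.percentile(q[:,2],[5,50,95]))
E
```

```text
bench [413.8 230.7  -0.6]
tape [468.1 305.3  68.4]
smsp [520.9 423.    5.8]
bigsp [ 512.6 -409.     5. ]
scr [ 464.1 -302.9   30.4]
blade [ 579.3 -298.2   15.5]
red [314.9 547.6  22.7]
can [805.6 192.1 216.9]
drawer rim [532.1 168.3  28.6]
foam [561.7  72.3  30.8]
blue [ 315  173   26   82 1217] [496.1 -64.8  23.5] axis [-0.996 -0.087] ext -118.85529427322423 152.18223094676046 z [13.25583154 18.29585339 29.08604427]
blue [ 284  178   30   79 1160] [456.6  25.5  22.5] axis [-0.996 -0.087] ext -145.3329373952783 120.76523596763802 z [13.52154609 18.19141595 26.9976374 ]
blue [ 255  186   25   67 1008] [476.9 118.4  26.4] axis [-0.993 -0.115] ext -99.25739865570107 150.1012272824945 z [13.54093258 18.63493904 31.42103358]
blue [345 192  28  39 719] [ 492.4 -155.2   29. ] axis [-0.888  0.46 ] ext -60.09527184604143 243.4843312281164 z [13.53972205 18.39660168 30.31531348]
```

View pics/c1.png

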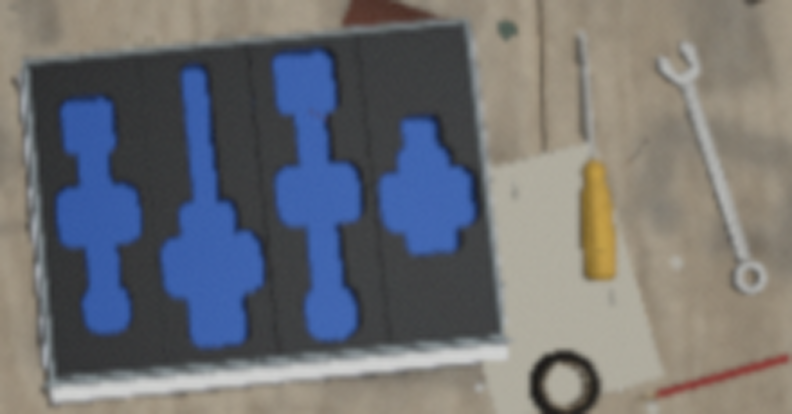

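View pics/c2.png

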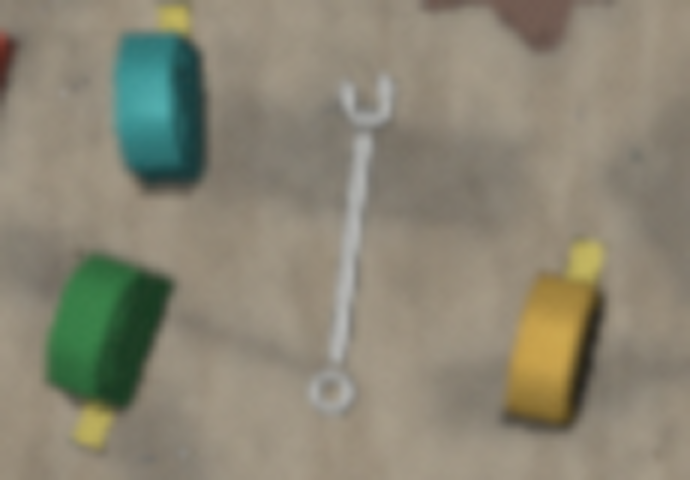

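The crops confirm the choice. All four tools have their jaw, blade or tongue end away from the robot, as the cut-outs do. From left the cut-outs are small spanner, screwdriver, big spanner and tape. I'll fit the poses next.

```bash
cat >> h.py <<'E'
def plane(n,uv,z):
    c=bot.calibration(n); K=np.array([[c['fx'],0,c['cx']],[0,c['fy'],c['cy']],[0,0,1]]); T=np.array(c['T'])
    uv=np.asarray(uv,float).reshape(-1,1,2); r=np.c_[cv2.undistortPoints(uv,K,np.array(c['D'])).reshape(-1,2),np.ones(len(uv))]@T[:3,:3].T
    return (T[:3,3]+r*((z-T[2,3])/r[:,2])[:,None])[:,:2]
def go(x,y,z,yaw,cur=None):
    "needed shift in tool axes and turn; yaw = world heading of tool x, deg"
    s=bot.sense(); p=s['tool_pos']; w,a,b,c=s['eef_rot']
    tx=np.array([1-2*(b*b+c*c),2*(a*b+w*c)]); cy=np.degrees(np.arctan2(tx[1],tx[0]))
    t=tx/np.linalg.norm(tx); e=np.array([x-p[0],y-p[1]])
    print('t',round(s['time'],2),'at',np.round(p,1),'yaw',round(cy,2),'-> d',np.round([e@t,e@[t[1],-t[0]],p[2]-z],1),'turn',round(np.radians(cy-yaw),3))
E
python3 - <<'E'
from h import *
z=np.load('top0.npz');p,d=z['p'],z['d']; hsv=cv2.cvtColor(p,cv2.COLOR_RGB2HSV)
def fit(m,zz,ax=None,name='',roi=None):
    if roi: k=np.zeros_like(m); u0,v0,u1,v1=roi; k[v0:v1,u0:u1]=1; m=m*k
    v,u=np.nonzero(m); q=plane('top',np.c_[u,v],zz)
    c=q.mean(0); a=np.linalg.eigh(np.cov(q.T))[1][:,1] if ax is None else ax
    if a[0]>0:a=-a
    b=np.array([a[1],-a[0]]); t=(q-c)@a; s=(q-c)@b   # b = +x of thing (left)
    mid=c+a*(t.min()+t.max())/2+b*(s.min()+s.max())/2
    print(name,len(u),'mid',np.round(mid,1),'yaw',round(np.degrees(np.arctan2(-a[1],-a[0])),1),'len',round(np.ptp(t),1),'wid',round(np.ptp(s),1)); return q,a,b,mid
m=cv2.inRange(hsv,(105,120,80),(130,255,255))//255
q,a,*_=fit(m,20,None,'bigins',(312,165,343,265))
fit(m,20,None,'scrins',(282,165,314,265)); fit(m,20,None,'smlins',(250,165,282,265))
for n,r in [('sml',(250,165,282,265)),('scr',(282,165,314,265)),('big',(312,165,343,265)),('tape',(343,165,385,265))]: fit(m,20,a,n,r)
# spanners: bright & unsaturated
for n,r in [('small_sp',(160,173,178,237)),('big_sp',(418,168,458,245))]:
    u0,v0,u1,v1=r; bg=cv2.medianBlur(p,31)
    mm=((hsv[...,2].astype(int)-cv2.cvtColor(bg,cv2.COLOR_RGB2HSV)[...,2]>22)&(hsv[...,1]<60)).astype(np.uint8)
    k=np.zeros_like(mm);k[v0:v1,u0:u1]=mm[v0:v1,u0:u1]; nn,l,st,_=cv2.connectedComponentsWithStats(k)
    k=(l==1+st[1:,4].argmax()).astype(np.uint8)
    q,ax,b,mid=fit(k,6,None,n); t=(q-mid)@ax; s=(q-mid)@b
    for lo,hi in[(-60,-20),(-20,20),(20,60)]: i=(t>lo)&(t<hi); print('  shank',lo,np.round(s[i].mean(),1),i.sum())
my=cv2.inRange(hsv,(14,130,90),(32,255,255))//255
fit(my,16,None,'handle',(398,195,415,245))
W=world('top',d); ph=((W[...,2]>55)&(W[...,2]<80)); ph[:190]=0;ph[250:]=0;ph[:,:185]=0;ph[:,220:]=0
fit(ph.astype(np.uint8),66,None,'tapetop'); fit(my,60,None,'tapeyellow',(190,195,220,245))
v,u=np.nonzero(ph); qq=W[v,u]; print(qq.mean(0),qq.min(0),qq.max(0))
print(plane('top',[[207.5,208.5]],10)) # tongue
go(*plane('top',[[438,207]],6)[0],60,0)
E
```

```text
bigins 1236 mid [491.4 -56.4] yaw 5.3 len 246.3 wid 92.5
scrins 1160 mid [482.7  27.7] yaw 5.3 len 237.4 wid 86.6
smlins 1008 mid [475.5 117.8] yaw 6.0 len 199.8 wid 72.9
sml 1008 mid [475.6 117.8] yaw 5.3 len 199.8 wid 72.8
scr 1160 mid [482.7  27.7] yaw 5.3 len 237.4 wid 86.6
big 1236 mid [491.4 -56.4] yaw 5.3 len 246.3 wid 92.5
tape 719 mid [ 499.6 -156.1] yaw 5.3 len 116.1 wid 81.5
small_sp 36 mid [545.7 420.2] yaw -4.6 len 56.2 wid 6.7
  shank -60 0.3 6
  shank -20 0.1 26
  shank 20 -0.0 4
big_sp 68 mid [ 527.8 -406.3] yaw 15.7 len 116.3 wid 7.3
  shank -60 -0.0 20
  shank -20 0.1 20
  shank 20 -0.1 28
handle 216 mid [ 470.2 -301.9] yaw 0.8 len 94.7 wid 23.1
tapetop 227 mid [463.  309.4] yaw -10.5 len 64.8 wid 34.2
tapeyellow 238 mid [462.8 308.4] yaw -14.2 len 71.2 wid 31.6
[462.68763588 310.16566202  65.00099106] [430.91091661 291.39178065  55.26385514] [496.06380475 330.58349296  76.28450918]
[[509.09693425 299.29376272]]
t 0.1 at [ 157.1 -552.6  232.4] yaw 15.86 -> d [381.2 -41.4 172.4] turn 0.277
```

```bash
python3 - <<'E'
from h import *
def ends(n,c,k,o,yaw,sh,off=-1.5):
    q=plane('top',[[(x+.5)/k-.5+o[0],(y+.5)/k-.5+o[1]] for x,y in c],5); f=np.array([np.cos(np.radians(yaw)),np.sin(np.radians(yaw))])
    e=np.array(q); t=(e-sh)@f; g=sh+f*(t.max()+t.min())/2
    print(n,'len',np.ptp(t),'grip',g,'yaw from ends',np.degrees(np.arctan2(*(e[0]-e[-1])[::-1])))
ends('big',[(690,42),(660,62),(753,293)],3.6,(240,160),15.7,np.array([527.8,-406.3]))
ends('small',[(386,76),(345,80),(331,412)],6,(110,165),-4.6,np.array([545.7,420.2]))
ends('scr',[(580,32),(600,281)],3.6,(240,160),0.8,np.array([470.2,-301.9]))
go(512,-410,60,15.7)
E
```

```text
big len 221.91859521820692 grip [ 514.31514295 -410.09042237] yaw from ends 12.152929319935497
small len 175.07575149809193 grip [521.00999963 422.18651026] yaw from ends -7.9119231392324085
scr len 214.54398331847818 grip [ 525.75461814 -301.12426079] yaw from ends 2.7377413363873675
t 0.1 at [ 157.1 -552.6  232.4] yaw 15.86 -> d [380.4 -40.2 172.4] turn 0.003
```

The manual's scale: shifts go in shares of 40 cm and turns go in shares of 2 rad. Converting my numbers, 382 mm is 0.955, 172 mm is 0.43.

Request:
creep_tool --rows '[{"d":[0.1,-0.01,0.0125],"aperture":50},{"d":[0.2,-0.02,0.0375],"aperture":50},{"d":[0.3,-0.03,0.075],"aperture":50},{"d":[0.4,-0.04,0.125],"aperture":50},{"d":[0.5,-0.05,0.1875],"aperture":50},{"d":[0.6,-0.0625,0.25],"aperture":50},{"d":[0.7,-0.075,0.3125],"aperture":50},{"d":[0.8,-0.085,0.3625],"aperture":50},{"d":[0.8875,-0.095,0.4],"aperture":50},{"d":[0.955,-0.099,0.43],"aperture":50}]'

```text
time: 0.93
tool_pos: [506.8, -411.9, 63.3]
eef_rot: [-0.001, 0.99, 0.138, -0.001]
force: [-0.4, -1.2, -0.3]
gripper_width: 49.7
grasp_force: 0.0
```

Request:
creep_tool --rows '[{"aperture":50},{"aperture":50}]'

```text
time: 1.1
tool_pos: [506.2, -411.3, 62.7]
eef_rot: [-0.002, 0.99, 0.14, -0.001]
force: [-1.0, 0.6, 0.6]
gripper_width: 50.0
grasp_force: 0.0
```

```bash
python3 - <<'E'
from h import *
go(514,-410,20,15.7)
p,d=snap('top','top1'); cv2.imwrite('pics/c3.png',cv2.resize(p[160:250,380:480],None,fx=6,fy=6,interpolation=cv2.INTER_CUBIC)[:,:,::-1])
E
```

```text
t 1.1 at [ 506.2 -411.3   62.7] yaw 16.05 -> d [ 7.8  0.9 42.7] turn 0.006
```

View pics/c3.png

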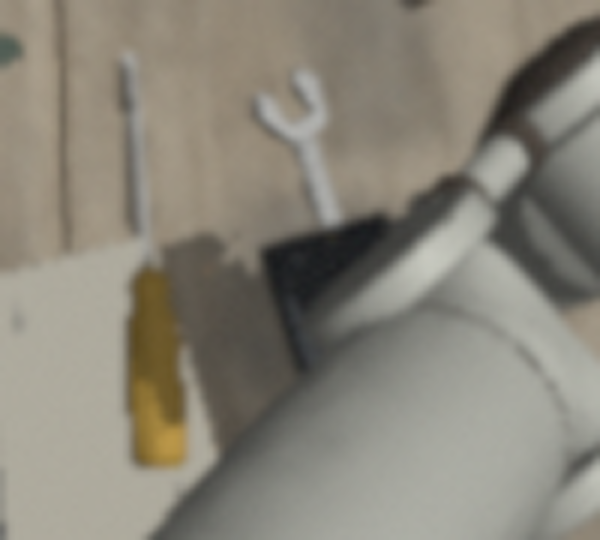

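The picture shows the gripper body over the big spanner's shank, in line with its jaw at crop (295,105). I'll descend and grip.

Scaled: 41.5 mm is 0.1038, 40 mm is 0.1.

Request:
creep_tool --rows '[{"d":[0.01,0,0.0375],"aperture":50},{"d":[0.02,0.0023,0.075],"aperture":50},{"d":[0.02,0.0023,0.1],"aperture":50},{"d":[0.02,0.0023,0.1038],"aperture":50},{"d":[0.02,0.0023,0.1038],"aperture":50},{"d":[0.02,0.0023,0.1038],"aperture":0},{"d":[0.02,0.0023,0.1038],"aperture":0},{"d":[0.02,0.0023,0.1038],"aperture":0},{"d":[0.02,0.0023,0.1038],"aperture":0},{"d":[0.02,0.0023,0.1038],"aperture":0}]'

```text
time: 1.98
tool_pos: [513.9, -412.5, 24.2]
eef_rot: [0.0, 0.99, 0.138, 0.0]
force: [-0.7, 1.1, 0.2]
gripper_width: 18.3
grasp_force: 0.8
```

Request:
creep_tool --rows '[{"aperture":0},{"aperture":0},{"aperture":0},{"aperture":0}]'

```text
time: 2.32
tool_pos: [513.8, -412.0, 23.8]
eef_rot: [-0.0, 0.99, 0.138, -0.0]
force: [-0.6, 1.9, 2.6]
gripper_width: 8.8
grasp_force: 30.0
```

```bash
python3 -c "
from h import *
go(492,-64,140,5.3)"
```

```text
t 2.32 at [ 513.8 -412.    23.8] yaw 15.87 -> d [  74.2 -340.7 -116.2] turn 0.184
```

The grip is too high: 8.8 mm on an 11 mm shank. I'll open, lower and regrip.

Scaled: 3.5 mm is 0.0088.

Request:
creep_tool --rows '[{"aperture":30},{"aperture":30},{"aperture":30},{"d":[0,0,0.0088],"aperture":30},{"d":[0,0,0.0088],"aperture":30},{"d":[0,0,0.0088],"aperture":0},{"d":[0,0,0.0088],"aperture":0},{"d":[0,0,0.0088],"aperture":0},{"d":[0,0,0.0088],"aperture":0},{"d":[0,0,0.0088],"aperture":0}]'

```text
time: 3.15
tool_pos: [513.8, -412.3, 20.1]
eef_rot: [0.0, 0.99, 0.138, -0.0]
force: [-0.1, -0.8, -0.9]
gripper_width: 10.2
grasp_force: 30.0
```

Request:
creep_tool --rows '[{"d":[0,0,-0.025],"aperture":0},{"d":[0,0,-0.1],"aperture":0},{"d":[0,0,-0.2],"aperture":0},{"d":[0,0,-0.25],"aperture":0},{"d":[0,0,-0.25],"aperture":0}]'

```text
time: 3.57
tool_pos: [516.6, -415.4, 127.8]
eef_rot: [0.005, 0.99, 0.138, 0.003]
force: [0.8, -0.9, 0.2]
gripper_width: 9.9
grasp_force: 30.0
```

```bash
python3 -c "
from h import *
go(492,-64,140,5.3)"
```

```text
t 3.57 at [ 516.6 -415.4  127.8] yaw 15.87 -> d [  72.4 -344.7  -12.2] turn 0.184
```

Scaled: -343 mm is -0.8575, -310 mm is -0.775, 0.184 rad is 0.092.

Request:
creep_tool --rows '[{"d":[0.0175,-0.085,0],"twist":0.01,"aperture":0},{"d":[0.035,-0.17,0],"twist":0.02,"aperture":0},{"d":[0.0525,-0.2575,0],"twist":0.03,"aperture":0},{"d":[0.07,-0.345,0],"twist":0.04,"aperture":0},{"d":[0.09,-0.4325,0],"twist":0.05,"aperture":0},{"d":[0.1075,-0.5175,0],"twist":0.06,"aperture":0},{"d":[0.125,-0.605,0],"twist":0.07,"aperture":0},{"d":[0.1425,-0.69,0],"twist":0.08,"aperture":0},{"d":[0.1625,-0.775,0],"twist":0.092,"aperture":0},{"d":[0.18,-0.8575,0],"twist":0.092,"aperture":0}]'

```text
time: 4.4
tool_pos: [488.1, -60.6, 119.2]
eef_rot: [-0.0, 0.999, 0.046, -0.001]
force: [0.9, 1.3, -1.6]
gripper_width: 10.2
grasp_force: 30.0
```

Request:
creep_tool --rows '[{"aperture":0},{"aperture":0},{"aperture":0},{"aperture":0}]'

```text
time: 4.73
tool_pos: [489.3, -63.7, 119.9]
eef_rot: [0.0, 0.999, 0.046, -0.0]
force: [-0.8, -0.5, -1.3]
gripper_width: 10.2
grasp_force: 30.0
```

```bash
python3 - <<'E'
from h import *
go(492,-65.5,37,5.3)
for n in('top','scene'): p,d=snap(n,n+'2')
p=np.load('top2.npz')['p']
cv2.imwrite('pics/c4.png',cv2.resize(p[150:275,240:400],None,fx=4.8,fy=4.8,interpolation=cv2.INTER_CUBIC)[:,:,::-1])
E
```

```text
t 4.73 at [489.3 -63.7 119.9] yaw 5.25 -> d [ 2.5  2.1 82.9] turn -0.001
```

View pics/c4.png

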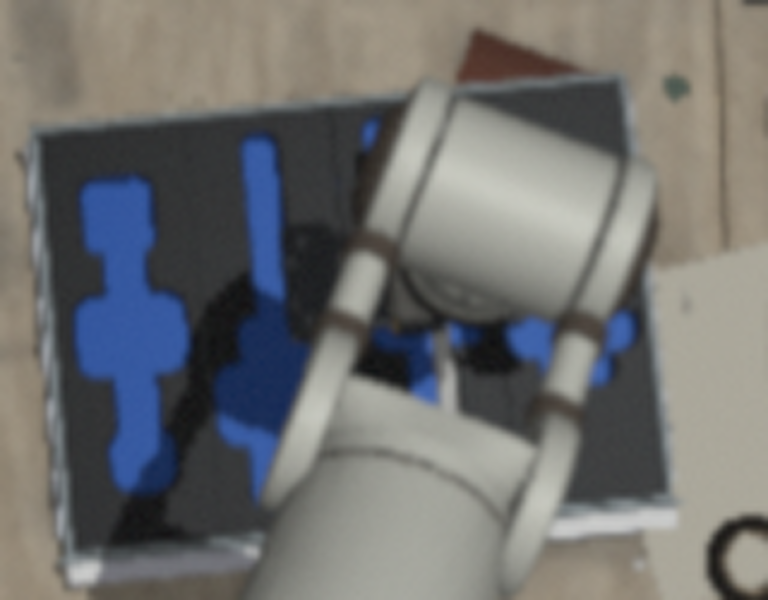

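View pics/scene2.png

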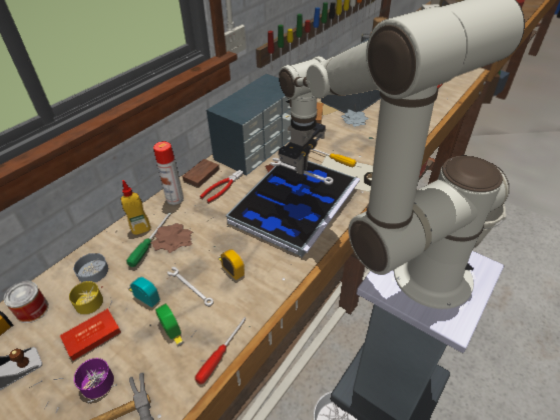

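```bash
python3 - <<'E'
from h import *
d=np.load('scene2.npz')['d']; W=world('scene',d)
m=np.zeros(d.shape,bool); m[165:190,300:350]=1; q=W[m]; q=q[(q[:,2]>92)&(q[:,2]<116)]
a=np.radians(5.25); f=np.array([np.cos(a),np.sin(a)]); b=np.array([-f[1],f[0]])
e=q[:,:2]-[489.3,-63.7]; t=-e@f; s=e@b
print(len(q),np.sort(t)[-8:].round(1)); 
for lo in range(0,120,15):
    i=(t>lo)&(t<lo+15); 
    if i.sum(): print(lo,i.sum(),np.round([s[i].min(),s[i].max(),q[i,2].mean()],1))
W2=world('top',np.load('top2.npz')['d'])
E
```

```text
143 [104.3 105.8 105.8 106.5 108.  108.3 108.6 110. ]
0 24 [-15.6  19.2 108.9]
15 15 [ -5.4   6.2 106.5]
30 14 [ -9.1   8.4 106.7]
45 15 [ -4.2   5.9 106.8]
60 16 [ -5.9   7.7 108. ]
75 23 [-12.   12.9 107.2]
90 29 [-14.6  13.6 107.5]
105 7 [ -2.   10.6 110. ]
```

The scene view shows the ring end about 110 mm behind the grip and centred, as it should be. Lowering it now.

Scaled: 81 mm is 0.2025, 2.5 mm is 0.0063.

Request:
creep_tool --rows '[{"d":[0.0063,0.005,0.05],"aperture":0},{"d":[0.0063,0.005,0.1125],"aperture":0},{"d":[0.0063,0.005,0.1625],"aperture":0},{"d":[0.0063,0.005,0.18],"aperture":0},{"d":[0.0063,0.005,0.1925],"aperture":0},{"d":[0.0063,0.005,0.2025],"aperture":0},{"d":[0.0063,0.005,0.2025],"aperture":0},{"d":[0.0063,0.005,0.2025],"aperture":0}]'

```text
time: 5.5
tool_pos: [492.8, -64.8, 40.0]
eef_rot: [0.0, 0.999, 0.046, 0.001]
force: [0.4, 0.0, -1.3]
gripper_width: 10.2
grasp_force: 30.0
```

```bash
python3 -c "
from h import *
go(492,-65.5,38,5.3);print(bot.sense()['force'])"
```

```text
t 5.5 at [492.8 -64.8  40. ] yaw 5.31 -> d [-0.8  0.6  2. ] turn 0.0
[ 0.38561263  0.01657978 -1.33623619]
```

Scaled: -100 mm is -0.25, -70 mm is -0.175.

Request:
creep_tool --rows '[{"d":[0,0.0015,0.005],"aperture":10},{"d":[0,0.0015,0.005],"aperture":28},{"d":[0,0.0015,0.005],"aperture":28},{"d":[0,0.0015,0.005],"aperture":28},{"d":[0,0.0015,-0.075],"aperture":28},{"d":[0,0.0015,-0.175],"aperture":28},{"d":[0,0.0015,-0.25],"aperture":40},{"d":[0,0.0015,-0.25],"aperture":60}]'

```text
time: 6.17
tool_pos: [496.6, -66.6, 146.4]
eef_rot: [0.003, 0.999, 0.047, 0.006]
force: [-0.6, -0.5, -0.1]
gripper_width: 39.5
grasp_force: 0.0
```

```bash
python3 -c "
from h import *
go(476,-302,60,2)"
```

```text
t 6.17 at [496.6 -66.6 146.4] yaw 5.33 -> d [-42.3 232.4  86.4] turn 0.058
```

Scaled: 231 mm is 0.5775, 200 mm is 0.5, 0.058 rad is 0.029.

Request:
creep_tool --rows '[{"d":[-0.015,0.0825,0],"twist":0.005,"aperture":60},{"d":[-0.03,0.165,0],"twist":0.01,"aperture":60},{"d":[-0.045,0.25,0],"twist":0.015,"aperture":60},{"d":[-0.06,0.3325,0],"twist":0.02,"aperture":60},{"d":[-0.075,0.415,0.025],"twist":0.025,"aperture":60},{"d":[-0.09,0.5,0.075],"twist":0.029,"aperture":60},{"d":[-0.1025,0.5775,0.125],"twist":0.029,"aperture":60},{"d":[-0.1025,0.5775,0.1875],"twist":0.029,"aperture":60},{"d":[-0.1025,0.5775,0.1875],"twist":0.029,"aperture":60},{"d":[-0.1025,0.5775,0.1875],"twist":0.029,"aperture":60}]'

```text
time: 7.0
tool_pos: [471.4, -297.6, 62.7]
eef_rot: [-0.002, 1.0, 0.017, -0.001]
force: [-0.4, -0.1, 0.5]
gripper_width: 59.8
grasp_force: 0.0
```

```bash
python3 - <<'E'
from h import *
go(476,-302,21,2)
p,d=snap('top','top3'); cv2.imwrite('pics/c5.png',cv2.resize(p[150:275,240:440],None,fx=4,fy=4,interpolation=cv2.INTER_CUBIC)[:,:,::-1])
p,d=snap('scene','scene3')
E
```

```text
t 7.0 at [ 471.4 -297.6   62.7] yaw 1.97 -> d [ 4.4  4.6 41.7] turn -0.0
```

View pics/c5.png

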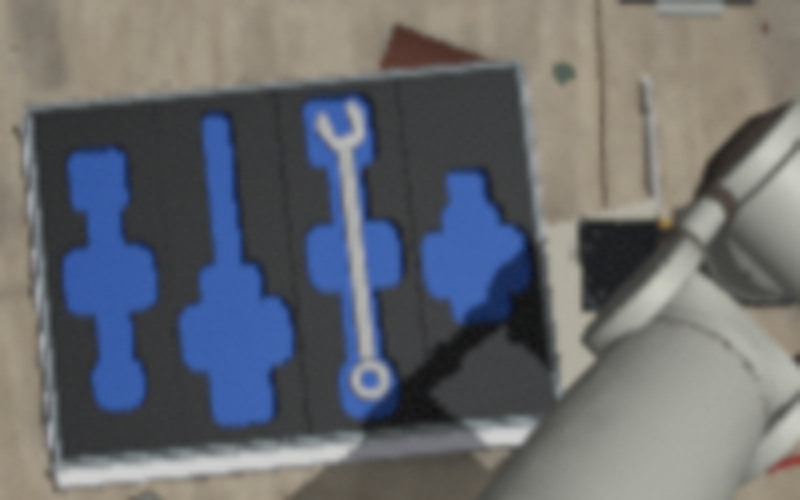

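The big spanner lies inside its cut-out, with its jaw at crop (340,125) and ring at (370,380). It is about 3 mm forward, which is fine. Next is the screwdriver.

Scaled: 41 mm is 0.1025, 38 mm is 0.095.

Request:
creep_tool --rows '[{"d":[0.005,0.005,0],"aperture":60},{"d":[0.011,0.0113,0.025],"aperture":60},{"d":[0.011,0.0113,0.07],"aperture":60},{"d":[0.011,0.0113,0.095],"aperture":60},{"d":[0.011,0.0113,0.1025],"aperture":60},{"d":[0.011,0.0113,0.1025],"aperture":60},{"d":[0.011,0.0113,0.1025],"aperture":0},{"d":[0.011,0.0113,0.1025],"aperture":0},{"d":[0.011,0.0113,0.1025],"aperture":0},{"d":[0.011,0.0113,0.1025],"aperture":0}]'

```text
time: 7.93
tool_pos: [477.6, -303.5, 23.8]
eef_rot: [0.0, 1.0, 0.017, 0.0]
force: [0.4, -0.7, -0.3]
gripper_width: 35.0
grasp_force: 0.0
```

Request:
creep_tool --rows '[{"aperture":0},{"aperture":0},{"aperture":0},{"d":[0,0,-0.0125],"aperture":0},{"d":[0,0,-0.05],"aperture":0},{"d":[0,0,-0.125],"aperture":0},{"d":[0,0,-0.2125],"aperture":0},{"d":[0,0,-0.275],"aperture":0},{"d":[0,0,-0.275],"aperture":0}]'

```text
time: 8.68
tool_pos: [480.1, -306.0, 139.7]
eef_rot: [0.004, 1.0, 0.017, 0.004]
force: [0.1, -0.6, 0.7]
gripper_width: 27.7
grasp_force: 29.9
```

```bash
python3 -c "
from h import *
go(433.5,22.5,120,5.3)"
```

```text
t 8.68 at [ 480.1 -306.   139.7] yaw 2.0 -> d [ -35.  -329.9   19.7] turn -0.058
```

Scaled: -327 mm is -0.8175, -300 mm is -0.75, -0.058 rad is -0.029.

Request:
creep_tool --rows '[{"d":[-0.0075,-0.085,0],"twist":-0.003,"aperture":0},{"d":[-0.0175,-0.1675,0],"twist":-0.006,"aperture":0},{"d":[-0.025,-0.25,0],"twist":-0.009,"aperture":0},{"d":[-0.035,-0.3325,0],"twist":-0.012,"aperture":0},{"d":[-0.0425,-0.415,0],"twist":-0.015,"aperture":0},{"d":[-0.0525,-0.5,0],"twist":-0.018,"aperture":0},{"d":[-0.06,-0.585,0],"twist":-0.021,"aperture":0},{"d":[-0.07,-0.67,0],"twist":-0.025,"aperture":0},{"d":[-0.08,-0.75,0],"twist":-0.029,"aperture":0},{"d":[-0.0875,-0.8175,0],"twist":-0.029,"aperture":0}]'

```text
time: 9.52
tool_pos: [429.3, 24.5, 132.1]
eef_rot: [-0.0, 0.999, 0.047, -0.001]
force: [0.6, 0.2, -0.6]
gripper_width: 27.2
grasp_force: 29.9
```

Request:
creep_tool --rows '[{"aperture":0},{"aperture":0},{"aperture":0},{"aperture":0}]'

```text
time: 9.85
tool_pos: [430.9, 21.5, 132.9]
eef_rot: [0.0, 0.999, 0.046, -0.0]
force: [-0.0, -1.1, -0.7]
gripper_width: 27.4
grasp_force: 29.9
```

```bash
python3 - <<'E'
from h import *
go(433.7,22.4,40,5.3)
p,d=snap('scene','scene4'); snap('top','top4')
cv2.imwrite('pics/c6.png',cv2.resize(p[90:260,200:400],None,fx=3.4,fy=3.4,interpolation=cv2.INTER_CUBIC)[:,:,::-1])
E
```

```text
t 9.85 at [430.9  21.5 132.9] yaw 5.24 -> d [ 2.9 -0.7 92.9] turn -0.001
```

View pics/c6.png

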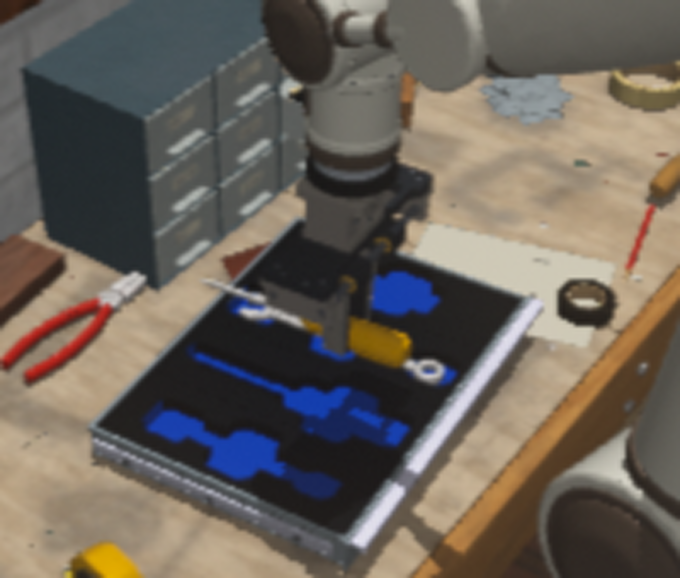

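The screwdriver is held level, with the handle end at crop (410,350) and the tip at (205,280). I'll check its extents.

```bash
python3 - <<'E'
from h import *
z=np.load('scene4.npz'); p,d=z['p'],z['d']; W=world('scene',d); hsv=cv2.cvtColor(p,cv2.COLOR_RGB2HSV)
a=np.radians(5.24); f=np.array([np.cos(a),np.sin(a)]); b=np.array([-f[1],f[0]])
e=W[...,:2]-[430.9,21.5]; t=-e@f; s=e@b
m=(hsv[...,1]>130)&(hsv[...,0]>14)&(hsv[...,0]<34)&(W[...,2]>90)&(W[...,2]<160)&(abs(s)<40)
print('handle t',np.sort(t[m])[[0,5,-5,-1]],'s',s[m].min(),s[m].max(),'ztop',np.percentile(W[m][:,2],[5,50,95]))
m=(W[...,2]>95)&(W[...,2]<140)&(abs(s)<20)&(t<-60); m[:160]=0;m[200:]=0
for lo in range(-170,-60,20):
    i=m&(t>lo)&(t<lo+20); print(lo,i.sum(),np.round([np.median(s[i]),np.median(W[i][:,2]),t[i].min()],1) if i.sum() else '')
E
```

```text
handle t [-39.82845415 -32.25078003  59.2728068   60.3853673 ] s -13.287151672285296 19.778376893020464 ztop [119.60229595 133.81110493 141.160968  ]
-170 2 [   1.3  122.4 -152.7]
-150 11 [  -0.2  121.5 -148.3]
-130 11 [  -0.8  122.6 -129.5]
-110 11 [   0.2  124.3 -107.7]
-90 5 [  1.7 123.9 -88.1]
-70 1 [  2.7 123.6 -64.4]
```

Scaled: 91 mm is 0.2275, 86 mm is 0.215.

Request:
creep_tool --rows '[{"d":[0.005,-0.0013,0.05],"aperture":0},{"d":[0.0075,-0.0018,0.1125],"aperture":0},{"d":[0.0075,-0.0018,0.1625],"aperture":0},{"d":[0.0075,-0.0018,0.195],"aperture":0},{"d":[0.0075,-0.0018,0.215],"aperture":0},{"d":[0.0075,-0.0018,0.2275],"aperture":0},{"d":[0.0075,-0.0018,0.2275],"aperture":0},{"d":[0.0075,-0.0018,0.2275],"aperture":0}]'

```text
time: 10.62
tool_pos: [434.5, 22.9, 42.7]
eef_rot: [0.0, 0.999, 0.046, 0.001]
force: [0.2, -0.1, -1.8]
gripper_width: 27.3
grasp_force: 29.9
```

```bash
python3 -c "
from h import *
go(433.7,22.4,41,5.3);print(bot.sense()['force'])"
```

```text
t 10.62 at [434.5  22.9  42.7] yaw 5.28 -> d [-0.8  0.5  1.7] turn -0.0
[ 0.21835445 -0.10794343 -1.79228718]
```

Scaled: -95 mm is -0.2375, -60 mm is -0.15.

Request:
creep_tool --rows '[{"d":[-0.0013,0.0013,0.0038],"aperture":27},{"d":[-0.0013,0.0013,0.0038],"aperture":41},{"d":[-0.0013,0.0013,0.0038],"aperture":41},{"d":[-0.0013,0.0013,0.0038],"aperture":41},{"d":[-0.0013,0.0013,0.0038],"aperture":41},{"d":[-0.0013,0.0013,-0.05],"aperture":41},{"d":[-0.0013,0.0013,-0.15],"aperture":41},{"d":[-0.0013,0.0013,-0.2375],"aperture":60},{"d":[-0.0013,0.0013,-0.2375],"aperture":70}]'

```text
time: 11.37
tool_pos: [438.0, 21.9, 144.1]
eef_rot: [0.002, 0.999, 0.047, 0.006]
force: [1.7, -0.2, 0.5]
gripper_width: 52.1
grasp_force: 0.0
```

```bash
python3 -c "
from h import *
go(463,309,110,-12.5)"
```

```text
t 11.37 at [438.   21.9 144.1] yaw 5.34 -> d [  51.6 -283.5   34.1] turn 0.311
```

Scaled: -283 mm is -0.7075, -252 mm is -0.63, 0.311 rad is 0.1555.

Request:
creep_tool --rows '[{"d":[0.015,-0.08,0],"twist":0.0175,"aperture":70},{"d":[0.03,-0.1575,0],"twist":0.035,"aperture":70},{"d":[0.0425,-0.2375,0],"twist":0.0525,"aperture":70},{"d":[0.0575,-0.315,0],"twist":0.07,"aperture":70},{"d":[0.0725,-0.395,0],"twist":0.0875,"aperture":70},{"d":[0.085,-0.4725,0],"twist":0.105,"aperture":70},{"d":[0.1,-0.5525,0],"twist":0.1225,"aperture":70},{"d":[0.115,-0.63,0],"twist":0.14,"aperture":70},{"d":[0.13,-0.7075,0.0125],"twist":0.1555,"aperture":70},{"d":[0.13,-0.7075,0.0375],"twist":0.1555,"aperture":70}]'

```text
time: 12.2
tool_pos: [459.6, 314.2, 122.9]
eef_rot: [-0.002, 0.994, -0.108, 0.002]
force: [0.3, 0.5, 0.7]
gripper_width: 70.0
grasp_force: 0.0
```

Request:
creep_tool --rows '[{"aperture":70},{"aperture":70},{"aperture":70}]'

```text
time: 12.45
tool_pos: [458.7, 308.4, 121.9]
eef_rot: [0.0, 0.994, -0.109, -0.0]
force: [0.1, 0.2, -1.0]
gripper_width: 70.1
grasp_force: 0.0
```

```bash
python3 - <<'E'
from h import *
go(463,309,30,-12.5)
p,d=snap('scene','scene5'); t,_=snap('top','top5')
A=cv2.resize(t[150:275,150:390],None,fx=3.3,fy=3.3,interpolation=cv2.INTER_CUBIC)
cv2.imwrite('pics/c7.png',A[:,:,::-1])
E
```

```text
t 12.45 at [458.7 308.4 121.9] yaw -12.55 -> d [ 4.1 -1.5 91.9] turn -0.001
```

View pics/c7.png

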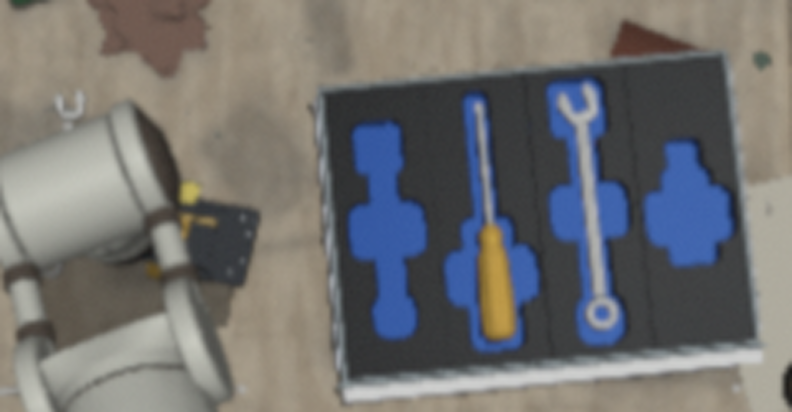

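The screwdriver is home, with its tip at crop (478,105) and handle at (497,290). Lowering onto the tape, whose tongue shows at (190,190).

Scaled: 91 mm is 0.2275, 85 mm is 0.2125.

Request:
creep_tool --rows '[{"d":[0.01,-0.0025,0.0125],"aperture":70},{"d":[0.01,-0.0025,0.075],"aperture":70},{"d":[0.01,-0.0025,0.15],"aperture":70},{"d":[0.01,-0.0025,0.2125],"aperture":70},{"d":[0.01,-0.0025,0.2275],"aperture":70},{"d":[0.01,-0.0025,0.2275],"aperture":70},{"d":[0.01,-0.0025,0.2275],"aperture":0},{"d":[0.01,-0.0025,0.2275],"aperture":0},{"d":[0.01,-0.0025,0.2275],"aperture":0},{"d":[0.01,-0.0025,0.2275],"aperture":0}]'

```text
time: 13.38
tool_pos: [464.1, 310.0, 32.7]
eef_rot: [-0.001, 0.994, -0.109, 0.001]
force: [0.4, 1.0, 0.1]
gripper_width: 45.6
grasp_force: 0.0
```

Request:
creep_tool --rows '[{"aperture":0},{"aperture":0},{"aperture":0},{"aperture":0}]'

```text
time: 13.72
tool_pos: [463.6, 310.1, 31.9]
eef_rot: [-0.001, 0.994, -0.109, 0.001]
force: [-0.1, 0.6, 2.8]
gripper_width: 30.0
grasp_force: 30.0
```

```bash
python3 -c "
from h import *
go(487,-156.2,170,5.3)"
```

```text
t 13.72 at [463.6 310.1  31.9] yaw -12.51 -> d [ 123.8  450.2 -138.1] turn -0.311
```

Scaled: 223 mm is 0.5575, -110 mm is -0.275, -0.12 rad is -0.06.

Request:
creep_tool --rows '[{"d":[0,0,-0.0375],"aperture":0},{"d":[0,0,-0.1125],"aperture":0},{"d":[0,0,-0.2],"aperture":0},{"d":[0.0075,0.025,-0.2625],"aperture":0},{"d":[0.03,0.1,-0.275],"twist":-0.01,"aperture":0},{"d":[0.055,0.1875,-0.275],"twist":-0.02,"aperture":0},{"d":[0.08,0.28,-0.275],"twist":-0.03,"aperture":0},{"d":[0.105,0.3725,-0.275],"twist":-0.04,"aperture":0},{"d":[0.13,0.465,-0.275],"twist":-0.05,"aperture":0},{"d":[0.155,0.5575,-0.275],"twist":-0.06,"aperture":0}]'

```text
time: 14.55
tool_pos: [473.9, 76.7, 140.2]
eef_rot: [0.0, 0.999, -0.048, -0.001]
force: [1.1, -0.1, -3.4]
gripper_width: 29.7
grasp_force: 30.0
```

Request:
creep_tool --rows '[{"aperture":0},{"aperture":0}]'

```text
time: 14.72
tool_pos: [474.5, 76.8, 140.4]
eef_rot: [0.0, 0.999, -0.051, -0.001]
force: [-0.9, 0.6, -3.2]
gripper_width: 30.2
grasp_force: 30.0
```

```bash
python3 -c "
from h import *
go(487,-156.2,50,5.3)"
```

```text
t 14.72 at [474.5  76.8 140.4] yaw -5.87 -> d [ 36.2 230.5  90.4] turn -0.195
```

Scaled: 230 mm is 0.575, 198 mm is 0.495, -0.195 rad is -0.0975.

Request:
creep_tool --rows '[{"d":[0.0125,0.0825,0],"twist":-0.014,"aperture":0},{"d":[0.025,0.165,0],"twist":-0.028,"aperture":0},{"d":[0.0375,0.2475,0],"twist":-0.042,"aperture":0},{"d":[0.05,0.33,0],"twist":-0.056,"aperture":0},{"d":[0.065,0.4125,0],"twist":-0.07,"aperture":0},{"d":[0.0775,0.495,0],"twist":-0.085,"aperture":0},{"d":[0.09,0.575,0],"twist":-0.0975,"aperture":0},{"d":[0.09,0.575,0],"twist":-0.0975,"aperture":0},{"d":[0.09,0.575,0],"twist":-0.0975,"aperture":0}]'

```text
time: 15.47
tool_pos: [488.4, -153.8, 140.5]
eef_rot: [-0.001, 0.999, 0.048, -0.001]
force: [0.3, 0.8, -2.5]
gripper_width: 30.2
grasp_force: 30.0
```

Request:
creep_tool --rows '[{"aperture":0},{"aperture":0}]'

```text
time: 15.63
tool_pos: [488.3, -152.0, 140.6]
eef_rot: [-0.001, 0.999, 0.049, -0.001]
force: [-0.3, 0.5, -3.2]
gripper_width: 29.8
grasp_force: 30.0
```

```bash
python3 - <<'E'
from h import *
go(487,-156.2,50,5.3)
p,d=snap('scene','scene6'); W=world('scene',d); hsv=cv2.cvtColor(p,cv2.COLOR_RGB2HSV)
P=bot.sense()['tool_pos']; a=np.radians(5.3); f=np.array([np.cos(a),np.sin(a)]); b=np.array([-f[1],f[0]])
e=W[...,:2]-P[:2]; t=-e@f; s=e@b
m=(abs(s)<25)&(W[...,2]>P[2]-36)&(W[...,2]<P[2]+40)&(abs(t)<75); m&=(hsv[...,0]>14)&(hsv[...,0]<34)&(hsv[...,1]>100)
q=t[m];print(m.sum(),'t',np.sort(q)[[0,3,-3,-1]],'z',W[m][:,2].min(),W[m][:,2].max(),P)
c=cv2.resize(p[90:220,240:400],None,fx=4,fy=4,interpolation=cv2.INTER_CUBIC); cv2.imwrite('pics/c8.png',c[:,:,::-1])
E
```

```text
t 15.63 at [ 488.3 -152.   140.6] yaw 5.66 -> d [-1.7  4.  90.6] turn 0.006
250 t [-59.67556119 -56.36453983  37.90644044  38.9469157 ] z 109.27041498113397 180.62456237866456 [ 488.36709191 -152.14953431  140.71660192]
```

View pics/c8.png

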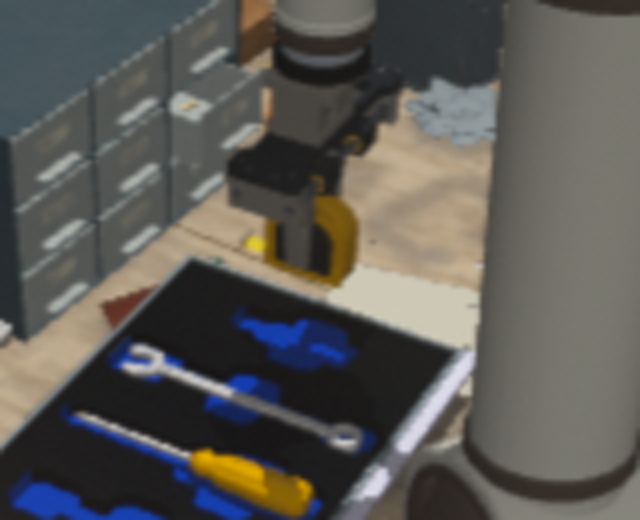

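The tape is held upright with its tongue at crop (255,243), pointing away from the robot. Extents match. Lowering.

Scaled: 88 mm is 0.22, 84 mm is 0.21, 0.006 rad is 0.003.

Request:
creep_tool --rows '[{"d":[-0.0038,0.0088,0.025],"twist":0.003,"aperture":0},{"d":[-0.0038,0.0088,0.0875],"twist":0.003,"aperture":0},{"d":[-0.0038,0.0088,0.15],"twist":0.003,"aperture":0},{"d":[-0.0038,0.0088,0.19],"twist":0.003,"aperture":0},{"d":[-0.0038,0.0088,0.21],"twist":0.003,"aperture":0},{"d":[-0.0038,0.0088,0.22],"twist":0.003,"aperture":0},{"d":[-0.0038,0.0088,0.22],"twist":0.003,"aperture":0},{"d":[-0.0038,0.0088,0.22],"twist":0.003,"aperture":0}]'

```text
time: 16.35
tool_pos: [488.0, -157.8, 53.9]
eef_rot: [0.0, 0.999, 0.045, 0.001]
force: [1.4, 0.5, -2.2]
gripper_width: 29.7
grasp_force: 30.0
```

```bash
python3 -c "
from h import *
go(487,-156.2,50,5.3);print(bot.sense()['force'])"
```

```text
t 16.35 at [ 488.  -157.8   53.9] yaw 5.22 -> d [-0.8 -1.7  3.9] turn -0.001
[ 1.43219259  0.4722352  -2.24288016]
```

Scaled: 3.5 mm is 0.0088, 2 mm is 0.005.

Request:
creep_tool --rows '[{"d":[0,-0.0038,0.005],"aperture":0},{"d":[0,-0.0038,0.0088],"aperture":0},{"d":[0,-0.0038,0.0088],"aperture":0}]'

```text
time: 16.6
tool_pos: [487.5, -156.2, 50.1]
eef_rot: [0.0, 0.999, 0.045, 0.0]
force: [0.8, 0.6, -2.9]
gripper_width: 29.7
grasp_force: 30.0
```

Request:
creep_tool --rows '[{"aperture":36},{"aperture":42},{"aperture":42},{"d":[0,0,-0.05],"aperture":42},{"d":[0,0,-0.1375],"aperture":42},{"d":[0,0,-0.225],"aperture":42},{"d":[0,0,-0.225],"aperture":42}]'

```text
time: 17.18
tool_pos: [491.6, -158.7, 147.4]
eef_rot: [0.004, 0.999, 0.045, 0.006]
force: [0.2, 0.5, 0.8]
gripper_width: 41.6
grasp_force: 0.0
```

```bash
python3 -c "
from h import *
go(521,422,110,-4.6)"
```

```text
t 17.18 at [ 491.6 -158.7  147.4] yaw 5.21 -> d [  82.  -575.6   37.4] turn 0.171
```

Scaled: -369 mm is -0.9225, -332 mm is -0.83, 0.115 rad is 0.0575.

Request:
creep_tool --rows '[{"d":[0.0125,-0.09,0],"twist":0.005,"aperture":50},{"d":[0.025,-0.1825,0],"twist":0.01,"aperture":50},{"d":[0.04,-0.275,0],"twist":0.015,"aperture":50},{"d":[0.0525,-0.3675,0],"twist":0.02,"aperture":50},{"d":[0.065,-0.46,0],"twist":0.025,"aperture":50},{"d":[0.0775,-0.5525,0],"twist":0.03,"aperture":50},{"d":[0.0925,-0.645,0],"twist":0.035,"aperture":50},{"d":[0.105,-0.7375,0],"twist":0.0425,"aperture":50},{"d":[0.1175,-0.83,0],"twist":0.05,"aperture":50},{"d":[0.1325,-0.9225,0],"twist":0.0575,"aperture":50}]'

```text
time: 18.02
tool_pos: [506.4, 218.1, 139.7]
eef_rot: [-0.0, 1.0, -0.012, 0.0]
force: [0.7, -0.0, 0.0]
gripper_width: 50.4
grasp_force: 0.0
```

Request:
creep_tool --rows '[{"d":[0.0125,-0.09,0],"twist":0.005,"aperture":50},{"d":[0.025,-0.18,0],"twist":0.01,"aperture":50},{"d":[0.0375,-0.27,0.0125],"twist":0.015,"aperture":50},{"d":[0.05,-0.36,0.05],"twist":0.02,"aperture":50},{"d":[0.0625,-0.445,0.1],"twist":0.025,"aperture":50},{"d":[0.0725,-0.515,0.15],"twist":0.028,"aperture":50},{"d":[0.0725,-0.515,0.175],"twist":0.028,"aperture":50},{"d":[0.0725,-0.515,0.175],"twist":0.028,"aperture":50}]'

```text
time: 18.68
tool_pos: [538.2, 421.4, 65.5]
eef_rot: [0.002, 0.999, -0.039, -0.003]
force: [-0.8, -0.1, -0.7]
gripper_width: 49.7
grasp_force: 0.0
```

```bash
python3 - <<'E'
from h import *
go(521,422,20,-4.6)
snap('scene','scene7'); t,_=snap('top','top7')
A=cv2.resize(t[150:275,120:390],None,fx=2.9,fy=2.9,interpolation=cv2.INTER_CUBIC)
cv2.imwrite('pics/c9.png',A[:,:,::-1])
E
```

```text
t 18.68 at [538.2 421.4  65.5] yaw -4.48 -> d [-17.2   0.7  45.5] turn 0.002
```

View pics/c9.png

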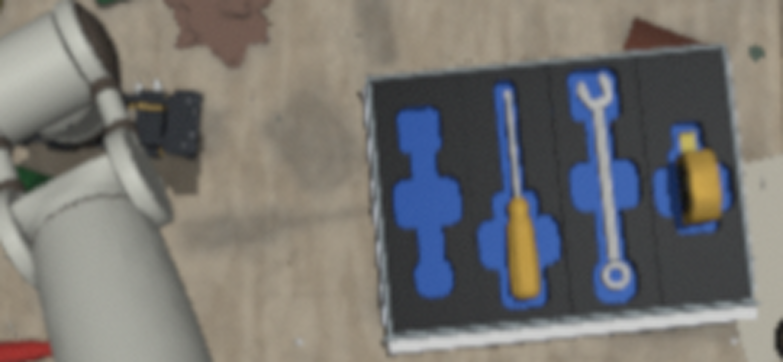

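The tape stands in its cut-out, with the tongue at crop (688,140) inside the blue. Now I'll grip the small spanner.

The manual's scale: shifts go in shares of 40 cm and turns go in shares of 2 rad. Converting my numbers, 42 mm is 0.105, 38 mm is 0.095.

Request:
creep_tool --rows '[{"d":[-0.0225,0,0],"aperture":50},{"d":[-0.0425,0.0013,0.025],"aperture":50},{"d":[-0.0425,0.0013,0.07],"aperture":50},{"d":[-0.0425,0.0013,0.095],"aperture":50},{"d":[-0.0425,0.0013,0.105],"aperture":50},{"d":[-0.0425,0.0013,0.105],"aperture":50}]'

```text
time: 19.28
tool_pos: [522.5, 421.4, 26.4]
eef_rot: [0.001, 0.999, -0.04, -0.001]
force: [-0.6, 0.2, -0.3]
gripper_width: 50.3
grasp_force: 0.0
```

```bash
python3 -c "
from h import *
go(521,422,20,-4.6)"
```

```text
t 19.28 at [522.5 421.4  26.4] yaw -4.62 -> d [-1.5 -0.5  6.4] turn -0.0
```

Scaled: 5.5 mm is 0.0138, 5 mm is 0.0125.

Request:
creep_tool --rows '[{"d":[-0.0025,0,0.0075],"aperture":50},{"d":[-0.0025,0,0.0125],"aperture":50},{"d":[-0.0025,0,0.0138],"aperture":50},{"d":[-0.0025,0,0.0138],"aperture":0},{"d":[-0.0025,0,0.0138],"aperture":0},{"d":[-0.0025,0,0.0138],"aperture":0},{"d":[-0.0025,0,0.0138],"aperture":0},{"d":[-0.0025,0,0.0138],"aperture":0},{"d":[-0.0025,0,0.0138],"aperture":0},{"d":[-0.0025,0,0.0138],"aperture":0}]'

```text
time: 20.12
tool_pos: [522.6, 422.5, 22.3]
eef_rot: [-0.0, 0.999, -0.04, 0.0]
force: [0.2, 0.0, 0.3]
gripper_width: 7.6
grasp_force: 30.0
```

Request:
creep_tool --rows '[{"aperture":0},{"aperture":0},{"aperture":0}]'

```text
time: 20.37
tool_pos: [522.6, 422.5, 22.2]
eef_rot: [-0.0, 0.999, -0.04, 0.0]
force: [0.1, 1.0, 0.3]
gripper_width: 7.8
grasp_force: 30.0
```

```bash
python3 -c "
from h import *
go(475.6,116,110,5.3)"
```

```text
t 20.37 at [522.6 422.5  22.2] yaw -4.6 -> d [-22.3 309.3 -87.8] turn -0.173
```

Scaled: 2.2 mm is 0.0055.

Request:
creep_tool --rows '[{"aperture":30},{"aperture":30},{"d":[0,0,0.0055],"aperture":30},{"d":[0,0,0.0055],"aperture":30},{"d":[0,0,0.0055],"aperture":0},{"d":[0,0,0.0055],"aperture":0},{"d":[0,0,0.0055],"aperture":0},{"d":[0,0,0.0055],"aperture":0},{"d":[0,0,0.0055],"aperture":0},{"d":[0,0,0.0055],"aperture":0}]'

```text
time: 21.2
tool_pos: [522.5, 422.3, 20.0]
eef_rot: [0.0, 0.999, -0.04, 0.0]
force: [-0.1, 0.1, -1.0]
gripper_width: 7.9
grasp_force: 30.0
```

Request:
creep_tool --rows '[{"d":[0,0,-0.025],"aperture":0},{"d":[0,0,-0.1],"aperture":0},{"d":[0,0,-0.1875],"aperture":0},{"d":[-0.0025,0.05,-0.25],"aperture":0},{"d":[-0.01,0.1375,-0.25],"twist":-0.01,"aperture":0},{"d":[-0.0175,0.225,-0.25],"twist":-0.02,"aperture":0},{"d":[-0.0225,0.3125,-0.25],"twist":-0.03,"aperture":0},{"d":[-0.03,0.4,-0.25],"twist":-0.04,"aperture":0},{"d":[-0.035,0.4875,-0.25],"twist":-0.05,"aperture":0},{"d":[-0.0425,0.575,-0.25],"twist":-0.06,"aperture":0}]'

```text
time: 22.03
tool_pos: [486.7, 193.0, 120.6]
eef_rot: [0.0, 1.0, 0.021, 0.0]
force: [0.6, -0.1, -0.7]
gripper_width: 8.3
grasp_force: 30.0
```

Request:
creep_tool --rows '[{"aperture":0},{"aperture":0}]'

```text
time: 22.2
tool_pos: [487.1, 193.2, 120.5]
eef_rot: [-0.0, 1.0, 0.018, 0.0]
force: [-0.3, 0.7, -1.0]
gripper_width: 8.4
grasp_force: 30.0
```

```bash
python3 -c "
from h import *
go(475.6,116,110,5.3)"
```

```text
t 22.2 at [487.1 193.2 120.5] yaw 2.1 -> d [-14.3  76.7  10.5] turn -0.056
```

Scaled: 77 mm is 0.1925, 52 mm is 0.13, -0.056 rad is -0.028.

Request:
creep_tool --rows '[{"d":[-0.0125,0.065,0],"twist":-0.01,"aperture":0},{"d":[-0.025,0.13,0],"twist":-0.02,"aperture":0},{"d":[-0.0358,0.1925,0],"twist":-0.028,"aperture":0},{"d":[-0.0358,0.1925,0],"twist":-0.028,"aperture":0},{"d":[-0.0358,0.1925,0],"twist":-0.028,"aperture":0}]'

```text
time: 22.62
tool_pos: [476.4, 117.2, 120.5]
eef_rot: [-0.0, 0.999, 0.047, 0.0]
force: [0.2, -0.2, -1.6]
gripper_width: 8.4
grasp_force: 30.0
```

Request:
creep_tool --rows '[{"aperture":0},{"aperture":0}]'

```text
time: 22.78
tool_pos: [476.2, 118.2, 120.2]
eef_rot: [-0.0, 0.999, 0.049, 0.0]
force: [-0.1, 0.7, -1.3]
gripper_width: 8.0
grasp_force: 30.0
```

```bash
python3 - <<'E'
from h import *
go(475.6,116,38,5.3)
p,d=snap('scene','scene8'); W=world('scene',d)
P=bot.sense()['tool_pos']; a=np.radians(5.3); f=np.array([np.cos(a),np.sin(a)]); b=np.array([-f[1],f[0]])
e=W[...,:2]-P[:2]; t=-e@f; s=e@b
for lo in range(-105,105,15):
    i=(t>lo)&(t<lo+15)&(abs(s)<25)&(abs(W[...,2]-P[2]+13)<9)
    if i.sum(): print(lo,i.sum(),np.round([s[i].min(),np.median(s[i]),s[i].max(),t[i].min(),t[i].max(),W[i][:,2].mean()],1))
E
```

```text
t 22.78 at [476.2 118.2 120.2] yaw 5.56 -> d [-0.8  2.1 82.2] turn 0.005
-90 6 [ 11.1  13.6  15.4 -81.1 -75.1 106.9]
-75 5 [ 11.1  12.4  14.7 -74.  -64.6 106.6]
-30 4 [ -1.6   2.2   4.6 -24.6 -19.6 106.1]
-15 6 [ 12.8  15.7  16.2  -9.7  -1.6 110.1]
0 28 [-14.8   4.9  18.    2.   14.4 109.7]
15 15 [ -4.4   1.7   4.   15.   29.8 107.2]
30 14 [ -8.1   0.8   3.3  30.4  44.7 106.6]
45 15 [ -4.2   0.6   4.5  45.8  59.3 107. ]
60 18 [ -6.4  -0.3   8.4  60.2  74.5 107.4]
75 30 [-11.8   3.7  12.4  75.5  88.8 107.8]
90 3 [  0.4   1.1   6.5  90.2  90.5 107.3]
```

Scaled: 81 mm is 0.2025, 78 mm is 0.195, 0.005 rad is 0.0025.

Request:
creep_tool --rows '[{"d":[-0.0013,0.005,0.05],"twist":0.0025,"aperture":0},{"d":[-0.0013,0.005,0.1125],"twist":0.0025,"aperture":0},{"d":[-0.0013,0.005,0.1625],"twist":0.0025,"aperture":0},{"d":[-0.0013,0.005,0.185],"twist":0.0025,"aperture":0},{"d":[-0.0013,0.005,0.195],"twist":0.0025,"aperture":0},{"d":[-0.0013,0.005,0.2025],"twist":0.0025,"aperture":0},{"d":[-0.0013,0.005,0.2025],"twist":0.0025,"aperture":0},{"d":[-0.0013,0.005,0.2025],"twist":0.0025,"aperture":0}]'

```text
time: 23.5
tool_pos: [476.6, 115.1, 40.0]
eef_rot: [0.0, 0.999, 0.046, 0.001]
force: [-0.5, -0.2, -0.3]
gripper_width: 8.2
grasp_force: 30.0
```

```bash
python3 -c "
from h import *
go(475.6,116,38,5.3);print(bot.sense()['force'])"
```

```text
t 23.5 at [476.6 115.1  40. ] yaw 5.22 -> d [-0.9 -1.   2. ] turn -0.001
[-0.50145283 -0.24056104 -0.32632447]
```

Lowering the last bit, releasing, lifting and clearing to the left so I can check.

Scaled: -140 mm is -0.35, -130 mm is -0.325.

Request:
creep_tool --rows '[{"d":[0,-0.0013,0.005],"aperture":0},{"d":[0,-0.0013,0.005],"aperture":20},{"d":[0,-0.0013,0.005],"aperture":26},{"d":[0,-0.0013,0.005],"aperture":26},{"d":[0,-0.0013,-0.0625],"aperture":26},{"d":[0,-0.0013,-0.15],"aperture":26},{"d":[0,-0.0013,-0.25],"aperture":26},{"d":[0,-0.025,-0.325],"aperture":26},{"d":[0,-0.125,-0.35],"aperture":26},{"d":[0,-0.225,-0.35],"aperture":26}]'

```text
time: 24.33
tool_pos: [470.5, 205.1, 183.9]
eef_rot: [-0.001, 0.999, 0.044, 0.005]
force: [1.3, 0.4, -0.2]
gripper_width: 26.4
grasp_force: 0.0
```

Request:
creep_tool --rows '[{"d":[0,-0.1,0],"aperture":40},{"d":[0,-0.2,0],"aperture":40},{"d":[0,-0.3,0],"aperture":40},{"d":[0,-0.4,0],"aperture":40},{"d":[0,-0.4,0],"aperture":40},{"d":[0,-0.4,0],"aperture":40}]'

```text
time: 24.83
tool_pos: [452.3, 365.5, 178.9]
eef_rot: [0.0, 0.999, 0.047, 0.0]
force: [0.6, 0.5, -0.1]
gripper_width: 39.9
grasp_force: 0.0
```

```bash
python3 - <<'E'
from h import *
s,d=snap('scene','scene9'); t,dt=snap('top','top9')
A=cv2.resize(t[155:270,235:395],None,fx=5,fy=5,interpolation=cv2.INTER_CUBIC)
cv2.imwrite('pics/c10.png',A[:,:,::-1])
B=cv2.resize(s[130:270,210:380],None,fx=4.2,fy=4.2,interpolation=cv2.INTER_CUBIC); cv2.imwrite('pics/c11.png',B[:,:,::-1])
W=world('top',dt); print('tape top z',np.percentile(W[195:225,370:385][...,2],98), W[200:220,378:382][...,2].max())
go(0,0,0,0)
E
```

```text
tape top z 39.20650282420619 8.783151219484807
t 24.93 at [453.  363.4 178.9] yaw 5.2 -> d [-484.1  320.8  178.9] turn 0.091
```

View pics/c10.png

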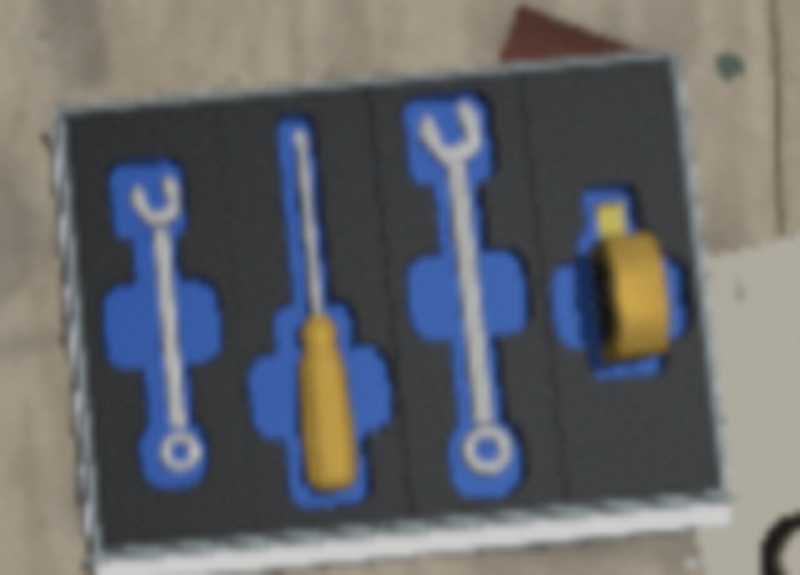

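View pics/c11.png

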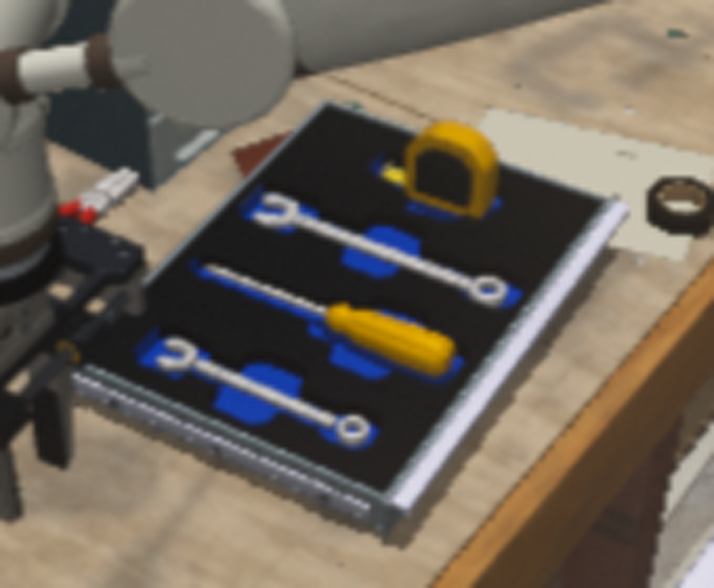

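Both crops show all four tools inside their own cut-outs and the right way round. I'll check heights, then hand in.

```bash
python3 - <<'E'
from h import *
z=np.load('top9.npz'); W=world('top',z['d'])[...,2]
px=lambda u,v:(int(235+u/5),int(155+v/5))
for n,u,v in[('tape',640,300),('tongue',610,218),('handle',330,430),('handle2',322,360),('blade',306,200),('bigjaw',457,150),('bigring',468,450),('bigshank',466,300),('smjaw',155,213),('smring',166,452),('smshank',168,320),('floor',590,290),('floor2',200,320)]:
    a,b=px(u,v); print(n,np.round(np.median(W[b-1:b+2,a-1:a+2]),1),W[b,a].round(1))
E
```

```text
tape 86.6 83.6
tongue 21.9 21.9
handle 49.0 47.0
handle2 45.8 39.0
blade 29.0 27.5
bigjaw 26.8 25.1
bigring 21.4 26.1
bigshank 22.2 26.1
smjaw 26.3 27.6
smring 24.9 27.6
smshank 23.6 29.4
floor 22.4 21.2
floor2 16.9 21.5
```

The heights match home: tape top about 86 mm, handle top about 49 mm and spanners about 26 mm.

```bash
python3 -c "
from station import bot
print(bot.job_done())"
```

```text
the job is handed in; nothing more can be done
None
```

The job is handed in at about 25 s: the final pictures and depth readings show both spanners, the yellow screwdriver and the tape measure lying home in their own cut-outs, the red screwdriver was not touched, and the hand-in call returned no verdict.

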